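# Thread the washed sample rings onto the drain rod and hang them up

## Task

Four washed sample rings stand in the grey slotted carrier; get them onto the drain stand without fingermarks, so never let the fingers touch the rings. Swing the carrier's wire keeper fully open, take the black-handled rod off the stand and thread it through all four rings from the carrier's right-hand end, lift the rings out together on it, and lay the rod back across both forks with its handle on the same side as before, all four rings hanging on it between the forks. Let go and leave everything else where it lies.

Things in the scene. Friction and masses are not known exactly. Their poses are not given: they have to be found in the camera images.
- carrier: Grey plastic slotted carrier, fixed to the bench: 62 wide (x), 92 long (y), 60 high, open at the top and, above a low 32 high web, at both ends. Origin: centre of its underside. Five slots at y = -30, -15, 0, 15, 30, each 8 wide, hold rings on edge; one slot is empty. Its -y end is the right-hand one, where the rod enters.
- carrier_line (a point): Middle of the line through the ring bores, 50 above the carrier's origin. y axis along that line (+y away from the end where the rod enters), z up, +x towards the keeper's hinge side. The clear passage along the line between the slot teeth is 24 wide. While closed, the keeper's wire arms (45 to 50 from this point, at either end) bar the middle of the passage.
- keeper (a joint): Steel wire keeper over the rings. Hinge along the carrier's y axis at x = +31, z = 0 of carrier_line. 0 = closed (wire 30 above the ring line); grows as it swings up and over towards +x; stop at 2.3 rad (open). No latch or spring, 30 g: past about 0.9 rad it falls open by its own weight, before that it falls shut.
- keeper_tab (a point): Middle of the upright thumb tab on the keeper's wire: a steel plate 3 thick (x), 26 wide (y); its top is 7 above this point, the wire 12 below. Closed, the tab stands over the carrier's middle (x = 0, z = +42 of carrier_line) and the rings' tops are 20 below this point. Axes as the carrier's when closed.
- rod_grip (a point): Centre of the flat black handle of the loose rod: 16 wide (x), 60 long (y), 24 high (z). The rod runs along +y: collar (diameter 24, 5 thick) with its front face 35 from this point, then a round steel shaft, diameter 10, length 150, with a tapered nose (tip at 185). Whole rod about 110 g. At the start it lies level in both forks of the stand.
- stand_seat (a point): Drain stand, fixed to the bench: drip pan 84 x 190 x 14 high with two Y forks 6 thick at y = -55.5 and +55.5. This point: midway between the forks, on the axis of a rod lying in both V notches, 90 above the bench; y along the rod, z up. V sides at 45 degrees, mouth 35 wide, prong tips 11 above this point. Handle and collar lie outside the -y fork; at the start rod_grip is at y = -99 to -111.
- ring0_centre (a point): Centre of a loose plain steel ring: outside diameter 44, bore 25, 6 thick, about 40 g; all four are alike. It stands on edge in a slot of the carrier, its axis (own y) along the carrier's y. On the rod it hangs with its centre about 7 below the rod's axis.
- ring1_centre (a point): Centre of a loose plain steel ring: outside diameter 44, bore 25, 6 thick, about 40 g; all four are alike. It stands on edge in a slot of the carrier, its axis (own y) along the carrier's y. On the rod it hangs with its centre about 7 below the rod's axis.
- ring2_centre (a point): Centre of a loose plain steel ring: outside diameter 44, bore 25, 6 thick, about 40 g; all four are alike. It stands on edge in a slot of the carrier, its axis (own y) along the carrier's y. On the rod it hangs with its centre about 7 below the rod's axis.
- ring3_centre (a point): Centre of a loose plain steel ring: outside diameter 44, bore 25, 6 thick, about 40 g; all four are alike. It stands on edge in a slot of the carrier, its axis (own y) along the carrier's y. On the rod it hangs with its centre about 7 below the rod's axis.
- caliper: Bystander, to be left alone: steel caliper, 71 x 225 x 16, lying flat, its beam along y (mm); origin at the centre of its underside.
- screwdriver: Bystander, to be left alone: screwdriver with an orange handle, 200 long, lying (mm); origin at the centre of its underside.
- marker: Bystander, to be left alone: black marker pen, 124 long, lying (mm); origin at the centre of its underside.
- calculator: Bystander, to be left alone: pocket calculator, 120 x 70 x 14 (mm); origin at the centre of its underside.
- sample_long: Bystander, to be left alone: turned steel cylinder standing on end, diameter 25, height 40 (mm); origin at the centre of its underside.
- sample_short: Bystander, to be left alone: turned steel cylinder standing on end, diameter 30, height 26 (mm); origin at the centre of its underside.
- loupe: Bystander, to be left alone: black reading microscope, 48 x 127 x 85 (mm); origin at the centre of its underside.
- scissors: Bystander, to be left alone: scissors with red handles, 199 long, lying flat (mm); origin at the centre of its underside.

How it is judged (in metres and radians):
On the way, in this order (a step that is already met when the one before it is completed fails the run):
1. the keeper is swung open past 1.5 rad (value of joint keeper above 1.5 rad), for 0.2 s.
2. the rod's shaft passes through all four rings, its handle at the carrier's -y end (y of ring0_centre in the frame of rod_grip between 0.04 and 0.183 m and x of ring0_centre in the frame of rod_grip between -0.0105 and 0.0105 m and z of ring0_centre in the frame of rod_grip between -0.0105 and 0.0105 m and y of ring1_centre in the frame of rod_grip between 0.04 and 0.183 m and x of ring1_centre in the frame of rod_grip between -0.0105 and 0.0105 m and z of ring1_centre in the frame of rod_grip between -0.0105 and 0.0105 m and y of ring2_centre in the frame of rod_grip between 0.04 and 0.183 m and x of ring2_centre in the frame of rod_grip between -0.0105 and 0.0105 m and z of ring2_centre in the frame of rod_grip between -0.0105 and 0.0105 m and y of ring3_centre in the frame of rod_grip between 0.04 and 0.183 m and x of ring3_centre in the frame of rod_grip between -0.0105 and 0.0105 m and z of ring3_centre in the frame of rod_grip between -0.0105 and 0.0105 m and y of rod_grip in the frame of carrier_line below -0.05 m), for 0.1 s.
3. all four rings are lifted out on the rod (centres more than 105 mm above the bench) (y of ring0_centre in the frame of rod_grip between 0.04 and 0.183 m and x of ring0_centre in the frame of rod_grip between -0.0105 and 0.0105 m and z of ring0_centre in the frame of rod_grip between -0.0105 and 0.0105 m and y of ring1_centre in the frame of rod_grip between 0.04 and 0.183 m and x of ring1_centre in the frame of rod_grip between -0.0105 and 0.0105 m and z of ring1_centre in the frame of rod_grip between -0.0105 and 0.0105 m and y of ring2_centre in the frame of rod_grip between 0.04 and 0.183 m and x of ring2_centre in the frame of rod_grip between -0.0105 and 0.0105 m and z of ring2_centre in the frame of rod_grip between -0.0105 and 0.0105 m and y of ring3_centre in the frame of rod_grip between 0.04 and 0.183 m and x of ring3_centre in the frame of rod_grip between -0.0105 and 0.0105 m and z of ring3_centre in the frame of rod_grip between -0.0105 and 0.0105 m and height (world z) of each of ring0_centre, ring1_centre, ring2_centre, ring3_centre above 0.105 m), for 0.2 s.
At the end, for the whole second after the job is handed in: Rod in both forks, handle outside the -y fork (rod_grip within 10 mm sideways, 8 mm in height of stand_seat, 89 to 126 mm along -y; 0.1 rad). All four rings on the shaft between the forks (within 53.5 mm along y, 13 mm sideways, 20 mm below to 2 mm above stand_seat), slower than 0.03 m/s (x of rod_grip in the frame of stand_seat between -0.01 and 0.01 m and y of rod_grip in the frame of stand_seat between -0.126 and -0.089 m and z of rod_grip in the frame of stand_seat between -0.008 and 0.008 m and angle between the y axis of rod_grip and the y axis of stand_seat, either way round below 0.1 rad and y of ring0_centre in the frame of stand_seat between -0.0535 and 0.0535 m and x of ring0_centre in the frame of stand_seat between -0.013 and 0.013 m and z of ring0_centre in the frame of stand_seat between -0.02 and 0.002 m and linear speed of each of ring0, ring1, ring2, ring3 below 0.03 m/s and y of ring1_centre in the frame of stand_seat between -0.0535 and 0.0535 m and x of ring1_centre in the frame of stand_seat between -0.013 and 0.013 m and z of ring1_centre in the frame of stand_seat between -0.02 and 0.002 m and y of ring2_centre in the frame of stand_seat between -0.0535 and 0.0535 m and x of ring2_centre in the frame of stand_seat between -0.013 and 0.013 m and z of ring2_centre in the frame of stand_seat between -0.02 and 0.002 m and y of ring3_centre in the frame of stand_seat between -0.0535 and 0.0535 m and x of ring3_centre in the frame of stand_seat between -0.013 and 0.013 m and z of ring3_centre in the frame of stand_seat between -0.02 and 0.002 m and y of ring0_centre in the frame of rod_grip between 0.04 and 0.183 m and x of ring0_centre in the frame of rod_grip between -0.0105 and 0.0105 m and z of ring0_centre in the frame of rod_grip between -0.0105 and 0.0105 m and y of ring1_centre in the frame of rod_grip between 0.04 and 0.183 m and x of ring1_centre in the frame of rod_grip between -0.0105 and 0.0105 m and z of ring1_centre in the frame of rod_grip between -0.0105 and 0.0105 m and y of ring2_centre in the frame of rod_grip between 0.04 and 0.183 m and x of ring2_centre in the frame of rod_grip between -0.0105 and 0.0105 m and z of ring2_centre in the frame of rod_grip between -0.0105 and 0.0105 m and y of ring3_centre in the frame of rod_grip between 0.04 and 0.183 m and x of ring3_centre in the frame of rod_grip between -0.0105 and 0.0105 m and z of ring3_centre in the frame of rod_grip between -0.0105 and 0.0105 m); the robot touches nothing.
It fails at once if a finger touches a ring (more than 0.5 N) (contact force between the fingers and ring0 above 0.5 N or contact force between the fingers and ring1 above 0.5 N or contact force between the fingers and ring2 above 0.5 N or contact force between the fingers and ring3 above 0.5 N).
It fails at once if a bystander is moved more than 25 mm (distance of any of caliper, screwdriver, marker, calculator, sample_long, sample_short, loupe, scissors from where it was at the start of the episode above 0.025 m).
It also fails if it takes over 64 s, if anything falls off the work surface, if the arm or the gripper's body presses on something with over 40 N, if the wrist force passes 120 N, or if a joint passes its speed limit or range.

## Robot

A 7-joint arm with a two-finger parallel gripper is mounted at the origin on a cart in front of the work surface, level with it; the furniture and walls round the work are solid. World frame = base frame: x ahead of the robot, y to its left, z up, the work surface at z = 0. Lengths are in mm, angles in rad, forces in N, time in s.
With the tool pointing down it reaches from about 400 to 900 mm from the base axis. Payload 5.5 kg.
Tool frame: the origin (TCP) lies between the finger pads; the fingertips stand 22 mm ahead of it and the grasp point (between the pads) lies 3 mm ahead of it; z points along the fingers, y is the line along which they close (so a half turn about z gives the same grasp; the last joint's range is limited). The gripper opens to 85 mm and grips with 20 to 120 N. Pads are 22 mm wide; open, the fingers measure 114 mm over their backs; the gripper's body (76 mm by 85 mm) begins 54 mm behind the grasp point. The pads swing forward as they close: fully open they stand 13 mm farther back than shut.
Start: joints at [1.494, 0.501, -0.427, 1.55, 0.221, 1.138, -0.21], TCP at [216.676, -612.822, 253.31] pointing down, gripper open.
Joint ranges: [-2.88, 2.88], [-0.31, 2.03], [-1.54, 1.56], [0.2, 2.42], [-1.41, 4.55], [0.19, 2.02], [-2.57, 2.57]. Speed limits (rad/s): [2.57, 2.57, 3.14, 3.14, 3.14, 3.14, 3.14].

## Interface

Orientations are given as a unit quaternion [x, y, z, w].
In Python, from workcell import status, optics, workorder, nets gives the robot as it stands. The module is installed in compiled form; this text tells all that it offers.
- The arm moves only by the shell command python3 -m crank 'ROWS' [FORCE]. ROWS is a JSON object of lists of equal length, an entry for each row: "fingers": the opening, from 0 (shut) to 1 (fully open); "translation": the shift along the tool's x, y, z in m, a list of three; "roll": the turn about the tool's z in rad. A call has 1 to 20 rows; each row shifts and turns the commanded pose from where the row before left it, along the tool's axes as they then stand; what a row does not reach is not made up. A row lasts 1/12 s, in which the tool goes at most 41.7 mm and 7.16 degrees, less where a joint would pass 70% of its speed; a pose out of reach is approached as far as the arm can. A call with a gripper value outside its range is refused whole. The fingers move at their own pace and stop on an object; FORCE is the grip in N (left out, the last holds). Time passes only in rows, so rows that do not move let the fingers close. It gives the time, the measured TCP pose, the force, the opening and the grip force at its end, in the units of the state.
- status.get_obs(): the state, without advancing time (a new reading comes with each control period).
- optics.camera(name): name is "scene" or "side" or "wrist"; returns a dict with "pixels" (480x640x3 uint8, red, green, blue), "fx", "fy", "cx", "cy" (pixels), "k1" (the pictures are not rectified: a ray, as slopes to the right and down, at radius r is drawn at 1 + k1 r^2 times it, then the intrinsics apply), "origin" and "attitude" of the camera in the world. Camera axes: x right, y down, z forward; pixel columns grow to the right and rows downward; lengths in mm; the calibration is good to about 2 mm. A picture is of the moment at which its call begins. There is no depth.
- workorder.hand_in(): hands the job in; it is judged then, once.
Trained networks look in the newest picture that a camera, given by its name, has taken for a name from the list of things; names that differ only in an ending like _2 or _b are one class to them, and where a whole thing is asked for, a point or a joint stands for the part that bears it (a point fixed in the world has none). Each returns a list of dicts, best first, with "p" (0 to 1); they miss things now and then, are a little off and sometimes report something else, mostly with a low value. They report only what shows in the picture. A call takes as long as a camera call.
- nets.find_in(camera, target): "extent" ([left, top, width, height] in pixels, round what is visible of it).
- nets.mark_of(camera, target): "xy" ([column, row] in pixels: a listed point, or the origin of a listed thing).
The state is a dict: "time_s": time; "joints": joint angles; "joint_vel": joint speeds; "joint_torque": joint torques, N m; "tool_pos": TCP position; "eef_rot": TCP orientation; "ft_force": force on the tool from outside, world axes, zero at the start; "ft_torque": the same for the moment, N m; "finger_gap": finger opening in mm; "grip_force": force on a finger pad.
Only numpy, scipy, OpenCV 4.12 (cv2) and the standard library are available. Lean on these libraries where they do the work, as an engineer would, in place of code of your own. Each camera call takes 0.05 s, during which the arm holds its last target. There are 200 camera calls.

## Working session

There is one attempt and no reset: what is moved stays moved. The work goes in short steps, Python scripts to look and compute and a shell command to move; the robot and the scene stay as the last step left them, time stands still between calls to the robot, and variables do not carry over. Pictures are saved under pics/ and viewed, at most 14 in all, crops included, and the job is handed in when it is done.

```bash
mkdir -p pics
cat > h.py <<'E'
import numpy as np, cv2
from scipy.spatial.transform import Rotation as R
from workcell import status, optics, workorder, nets
def rot(a):
    a=np.array(a,float)
    return a if a.shape==(3,3) else R.from_quat(a).as_matrix()
def shot(name,f=None):
    c=optics.camera(name)
    if f: cv2.imwrite(f,cv2.cvtColor(np.asarray(c["pixels"],np.uint8),cv2.COLOR_RGB2BGR))
    return c
def ray(c,xy):
    d=np.array([(xy[0]-c["cx"])/c["fx"],(xy[1]-c["cy"])/c["fy"]]); u=d.copy()
    for _ in range(20): u=d/(1+c["k1"]*(u@u))
    v=rot(c["attitude"])@np.array([u[0],u[1],1]); return np.array(c["origin"],float),v/np.linalg.norm(v)
def atz(c,xy,z):
    o,v=ray(c,xy); return o+v*(z-o[2])/v[2]
def proj(c,P):
    p=rot(c["attitude"]).T@(np.array(P,float)-np.array(c["origin"])); u=p[:2]/p[2]; u=u*(1+c["k1"]*(u@u))
    return np.array([u[0]*c["fx"]+c["cx"],u[1]*c["fy"]+c["cy"]])
def tri(rs):
    A=np.zeros((3,3));b=np.zeros(3)
    for o,v in rs:
        M=np.eye(3)-np.outer(v,v);A+=M;b+=M@o
    p=np.linalg.solve(A,b)
    return p,[round(float(np.linalg.norm((np.eye(3)-np.outer(v,v))@(p-o))),1) for o,v in rs]
def tool():
    s=status.get_obs(); return np.array(s["tool_pos"]),rot(s["eef_rot"]),s
E
python3 - <<'E'
from h import *
p,r,s=tool();print(p,r.round(3),s["finger_gap"])
cs={n:shot(n,f"pics/{n}0.png") for n in("scene","side","wrist")}
for n,c in cs.items(): print(n,np.round(c["origin"]),c["fx"],c["k1"],rot(c["attitude"])[:,2].round(2))
for t in["carrier","carrier_line","keeper_tab","rod_grip","stand_seat","ring0_centre","caliper","screwdriver","loupe","sample_long","marker","calculator","scissors","sample_short"]:
    rs=[]
    for n in cs:
        m=nets.mark_of(n,t)
        print(t,n,[(np.round(q["xy"]).tolist(),round(q["p"],2)) for q in m[:4]])
        if m and m[0]["p"]>.4: rs.append(ray(cs[n],m[0]["xy"]))
    if len(rs)>1 and t!="ring0_centre": print("   ",tri(rs))
E
```

```text
[ 216.37106435 -612.22386553  252.2443491 ] [[ 0.943  0.333 -0.001]
 [ 0.333 -0.943  0.002]
 [ 0.    -0.002 -1.   ]] 85.54242475076504
scene [ -58.  960. 1036.] 574.714487039103 -0.18024616645164254 [ 0.38 -0.66 -0.65]
side [  804. -1282.   635.] 472.04750039499123 0.01757015218180609 [-0.22  0.9  -0.39]
wrist [ 291. -587.  373.] 347.0261169685701 -0.013404008152249349 [-0.29 -0.1  -0.95]
carrier scene [([303.0, 253.0], 0.62)]
carrier side [([327.0, 267.0], 0.88)]
carrier wrist []
    (array([546.64174009, -33.67131121,  -7.34401899]), [0.8, 0.8])
carrier_line scene [([299.0, 242.0], 0.62)]
carrier_line side [([326.0, 251.0], 0.64)]
carrier_line wrist []
    (array([544.01379997, -22.09219864,  41.48107298]), [5.1, 5.1])
keeper_tab scene [([301.0, 227.0], 0.45)]
keeper_tab side [([327.0, 238.0], 0.44)]
keeper_tab wrist []
    (array([545.5121263 , -30.96319643,  85.86209741]), [1.4, 1.4])
rod_grip scene [([272.0, 259.0], 0.89)]
rod_grip side [([339.0, 222.0], 0.52)]
rod_grip wrist []
    (array([549.24604818, 108.97076445,  84.68652076]), [0.9, 0.9])
stand_seat scene [([257.0, 291.0]
[... 1094 characters left out ...]
[1.9, 1.9])
marker scene [([311.0, 350.0], 0.52)]
marker side [([291.0, 226.0], 0.55)]
marker wrist []
    (array([355.57872472, 246.07688769,  -2.6128877 ]), [5.7, 5.7])
calculator scene [([257.0, 403.0], 0.56)]
calculator side [([316.0, 213.0], 0.55)]
calculator wrist []
    (array([397.49591228, 423.23946323, -14.55774002]), [1.3, 1.3])
scissors scene [([398.0, 179.0], 0.65)]
scissors side [([247.0, 344.0], 0.6)]
scissors wrist []
    (array([ 4.57703300e+02, -4.71671528e+02, -3.46689787e-01]), [6.8, 6.8])
sample_short scene [([263.0, 253.0], 0.62)]
sample_short side [([364.0, 260.0], 0.65)]
sample_short wrist []
    (array([ 6.45185668e+02,  2.40567560e+01, -2.50358430e-02]), [7.2, 7.2])
```

View pics/scene0.png

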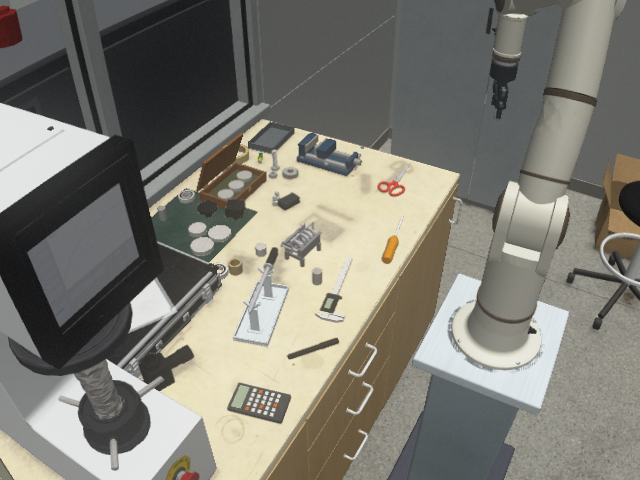

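View pics/side0.png

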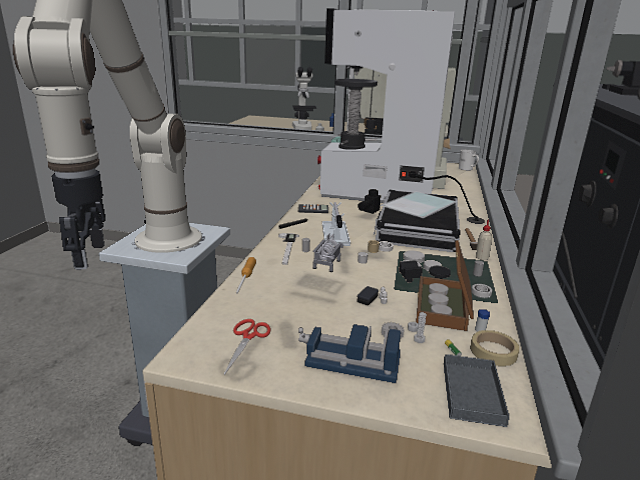

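The scene picture shows the carrier near (303,245), the stand with the rod near (260,300) and its handle at about (270,258). The side picture agrees. I'll move above the pair for a close wrist view.

```bash
python3 -m crank '{"fingers":[1,1,1,1,1,1,1,1,1,1,1,1,1,1,1,1,1,1,1,1],"translation":[[0.027,-0.0266,-0.004],[0.027,-0.0266,-0.004],[0.027,-0.0266,-0.004],[0.027,-0.0266,-0.004],[0.027,-0.0266,-0.004],[0.027,-0.0266,-0.004],[0.027,-0.0266,-0.004],[0.027,-0.0266,-0.004],[0.027,-0.0266,-0.004],[0.027,-0.0266,-0.004],[0.027,-0.0266,-0.004],[0.027,-0.0266,-0.004],[0.027,-0.0266,-0.004],[0.027,-0.0266,-0.004],[0.027,-0.0266,-0.004],[0.027,-0.0266,-0.004],[0.027,-0.0266,-0.004],[0.027,-0.0266,-0.004],[0.027,-0.0266,-0.004],[0.027,-0.0266,-0.004]],"roll":[0,0,0,0,0,0,0,0,0,0,0,0,0,0,0,0,0,0,0,0]}'
python3 -m crank '{"fingers":[0,0,0,0,0,0,0,0,0,0,0,0,0,0],"translation":[[0,0,0],[0,0,0],[0,0,0],[0,0,0],[0,0,0],[0,0,0],[0,0,0],[0,0,0],[0,0,0],[0,0,0],[0,0,0],[0,0,0],[0,0,0],[0,0,0]],"roll":[-0.12,-0.12,-0.12,-0.12,-0.12,-0.12,-0.12,-0.12,-0.12,-0.12,-0.12,-0.12,0,0]}'
python3 - <<'E'
from h import *
p,r,s=tool();print(p,r.round(3),s["joints"],s["finger_gap"])
c=shot("wrist","pics/w1.png"); print(c["origin"])
for t,z in[("carrier",0),("carrier_line",50),("keeper_tab",92),("rod_grip",90),("stand_seat",90),("ring0_centre",50)]:
    print(t,[(np.round(q["xy"]).tolist(),round(q["p"],2),atz(c,q["xy"],z).round(1)) for q in nets.mark_of("wrist",t)[:5]])
E
```

```text
time_s: 3.92
tool_pos: [549.1, 70.3, 333.7]
eef_rot: [0.986, 0.169, 0.0, 0.0]
ft_force: [0.1, -0.4, -0.4]
finger_gap: 85.5
grip_force: 0.0
time_s: 5.08
tool_pos: [548.5, 68.6, 333.2]
eef_rot: [0.631, 0.776, 0.0, -0.0]
ft_force: [-0.3, 0.6, 0.2]
finger_gap: 0.1
grip_force: 0.0
[548.47968209  68.62166199 333.23225731] [[-0.204  0.979 -0.   ]
 [ 0.979  0.204  0.   ]
 [ 0.    -0.    -1.   ]] [ 0.72047105  0.45274365 -1.18201035  1.68584219  0.43313457  1.29945282
 -0.34086384] 0.11931833758512549
[533.41345472 144.74955993 454.06043726]
carrier [([182.0, 4.0], 0.74, array([358.9, 248.9,   0. ])), ([298.0, 254.0], 0.61, array([545.3, -20.5,  -0. ]))]
carrier_line [([295.0, 274.0], 0.75, array([545.7, -30. ,  50. ]))]
keeper_tab [([290.0, 287.0], 0.73, array([542. , -28.5,  92. ]))]
rod_grip [([322.0, 169.0], 0.94, array([549.9, 108.7,  90. ])), ([314.0, 59.0], 0.38, array([520.4, 207.9,  90. ]))]
stand_seat [([316.0, 61.0], 0.63, array([523.2, 206.7,  90. ])), ([291.0, 280.0], 0.51, array([541.5, -20.1,  90. ]))]
ring0_centre [([288.0, 293.0], 0.69, array([542.1, -57. ,  50. ])), ([299.0, 251.0], 0.3, array([544.7,   2.3,  50. ]))]
```

View pics/w1.png

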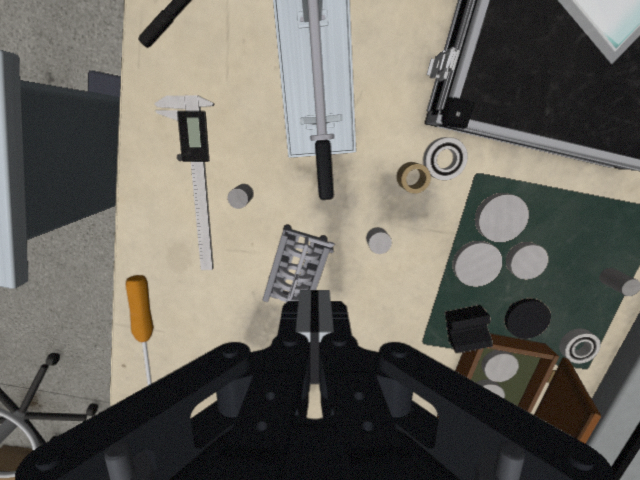

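The wrist view shows the carrier at about (298,265), partly under the fingers. Its long axis leans right at the top. The rod handle is at (323,168), and the rod runs up the stand to (314,0). I'll shift back and down for a better view.

```bash
python3 -m crank '{"fingers":[0,0,0,0,0],"translation":[[-0.03,-0.005,0.02],[-0.03,-0.005,0.02],[-0.03,-0.005,0.02],[0,0,0.02],[0,0,0]],"roll":[0,0,0,0,0]}'
cat > look.py <<'E'
from h import *
import sys
p,r,s=tool();print(p.round(1),s["finger_gap"])
c=shot("wrist",sys.argv[1])
for t,z in[("carrier_line",50),("keeper_tab",92),("rod_grip",90),("stand_seat",90),("ring0_centre",50)]:
    print(t,[(np.round(q["xy"]).tolist(),round(q["p"],2),atz(c,q["xy"],z).round(1)) for q in nets.mark_of("wrist",t)[:5]])
im=cv2.imread(sys.argv[1])
e=nets.find_in("wrist","carrier"); print(e[:1])
if e:
    x,y,w,h=[int(v) for v in e[0]["extent"]]; x0,y0=max(x-15,0),max(y-15,0); cr=im[y0:y+h+15,x0:x+w+15]
    k=min(800/cr.shape[1],600/cr.shape[0]); print("crop",x0,y0,k)
    cv2.imwrite(sys.argv[1][:-4]+"c.png",cv2.resize(cr,None,fx=k,fy=k,interpolation=cv2.INTER_CUBIC))
import pickle; pickle.dump({k:v for k,v in c.items() if k!="pixels"},open("cam.pkl","wb"))
E
python3 look.py pics/w2.png
```

```text
time_s: 5.85
tool_pos: [550.3, -25.8, 249.4]
eef_rot: [0.632, 0.775, -0.002, -0.002]
ft_force: [-0.9, -0.7, 0.2]
finger_gap: -0.2
grip_force: 0.0
[550.3 -25.8 249.4] -0.1624409435251093
carrier_line [([308.0, 218.0], 0.79, array([544.7, -28.3,  50. ]))]
keeper_tab [([305.0, 226.0], 0.67, array([542.5, -25.5,  92. ]))]
rod_grip [([350.0, 52.0], 0.72, array([549.4, 108.9,  90. ]))]
stand_seat []
ring0_centre [([298.0, 246.0], 0.88, array([540.3, -58.1,  50. ])), ([305.0, 227.0], 0.58, array([543.3, -38.2,  50. ]))]
[{'extent': [89.0, 229.8, 41.8, 154.4], 'p': 0.58}]
crop 74 214 3.260869565217391
```

View pics/w2c.png

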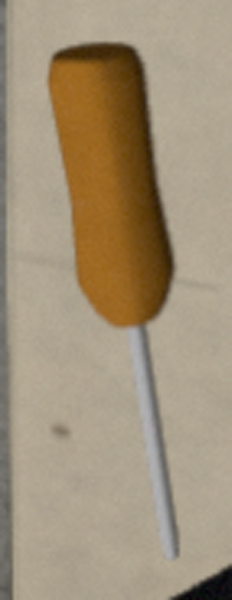

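The crop caught the screwdriver instead of the carrier. I'll view the right region, around (308,218).

Run:
```python
import cv2
im=cv2.imread("pics/w2.png")[150:300,230:430]; cv2.imwrite("pics/w2d.png",cv2.resize(im,None,fx=4,fy=4,interpolation=cv2.INTER_CUBIC))
```

```text
(no output)
```

View pics/w2d.png

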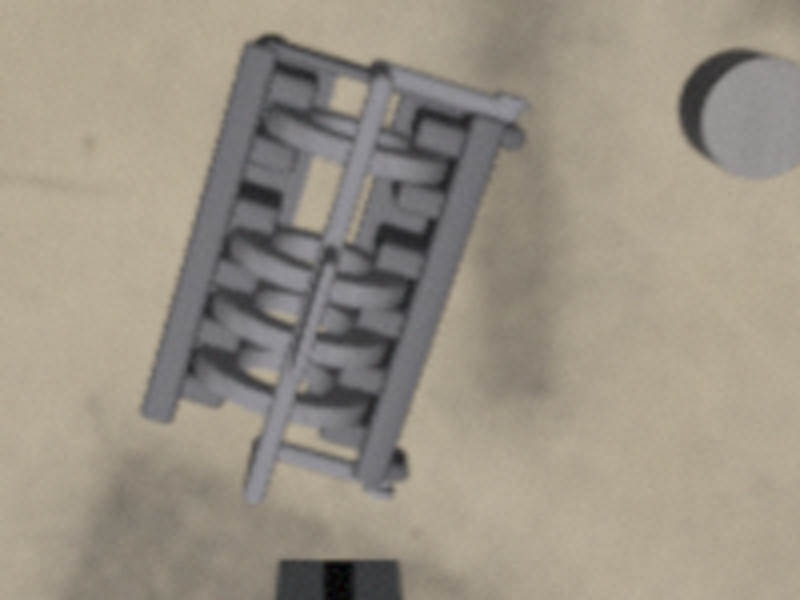

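The crop shows the carrier with the keeper closed. The hinge is on the right (world +x), and the rings sit in four slots with y=+15 empty. I'll work out its pose from the rail corners.

Run:
```python
from h import *
import pickle
c=pickle.load(open("cam.pkl","rb"))
f=lambda u,v,z:atz(c,(230+u/4,150+v/4),z)
for n,a,b,z in[("L",(245,45),(145,412),60),("R",(503,120),(385,490),60),("wire",(380,70),(255,497),80)]:
    A,B=f(*a,z),f(*b,z); d=A-B
    print(n,A.round(1),B.round(1),np.linalg.norm(d).round(1),np.degrees(np.arctan2(d[1],d[0])).round(1))
p,r,s=tool();print(p,np.degrees(np.arctan2(r[1,0],r[0,0])))
print(np.degrees(np.arctan2(f(0,0,0)[1],1)))
```

```text
L [520.   20.8  60. ] [512.3 -67.9  60. ] 89.0 85.0
R [579.2  16.3  60. ] [572.3 -75.8  60. ] 92.4 85.8
wire [549.2  23.4  80. ] [541.6 -75.4  80. ] 99.0 85.6
[553.15959082 -21.10834614 254.75301898] 102.07914563285836
85.76865662116451
```

```bash
python3 -m crank '{"fingers":[0,0,0,0,0,0,0,0,0],"translation":[[0,0,0],[0,0,0],[0,0,0],[-0.004,-0.021,0.02],[-0.003,-0.021,0.02],[0,0,0.035],[0,0,0.035],[0,0,0.01],[0,0,0]],"roll":[0.1,0.1,0.091,0,0,0,0,0,0]}'
python3 - <<'E'
from h import *
p,r,s=tool();print(p,np.degrees(np.arctan2(r[1,0],r[0,0])),s["ft_force"])
c=shot("wrist","pics/w3.png")
for t,z in[("carrier_line",50),("keeper_tab",92)]:
    print(t,[(np.round(q["xy"]).tolist(),round(q["p"],2),atz(c,q["xy"],z).round(1)) for q in nets.mark_of("wrist",t)[:2]])
E
```

```text
time_s: 6.95
tool_pos: [508.5, -25.5, 131.7]
eef_rot: [0.735, 0.678, -0.001, -0.002]
ft_force: [0.2, 0.1, 0.3]
finger_gap: -0.3
grip_force: 0.0
[508.47708476 -25.50653277 131.72884851] 85.36633435449176 [0.18901084 0.11626913 0.32104583]
carrier_line [([376.0, 262.0], 0.78, array([547.3, -29.1,  50. ]))]
keeper_tab [([384.0, 285.0], 0.86, array([544.5, -25.2,  92. ]))]
```

View pics/w3.png

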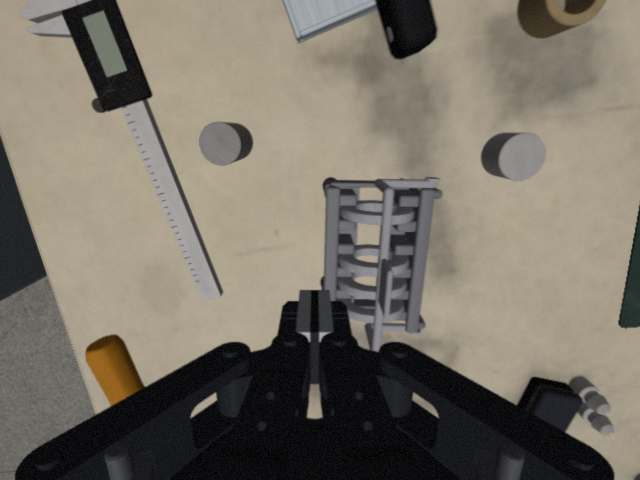

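The wrist view now has the carrier squared up, with its rails vertical at columns 332 and 425. The keeper wire is at column 385, to the right of the shut fingers, so I'll lower and sweep towards +x.

```bash
python3 -m crank '{"fingers":[0,0,0,0,0,0,0,0,0,0,0,0,0,0],"translation":[[0,0,0.021],[0,0,0],[0,0.01,0],[0,0.01,0],[0,0.01,0],[0,0.01,0],[0,0.01,0],[0,0.01,0],[0,0.01,0],[0,0.01,0],[0,0.01,0],[0,0.01,0],[0,0,0],[0,0,0]],"roll":[0,0,0,0,0,0,0,0,0,0,0,0,0,0]}'
python3 -m crank '{"fingers":[1,1,1,1,1],"translation":[[0,0,-0.03],[0,0,-0.03],[0,-0.02,-0.03],[0,-0.03,-0.03],[0,0,0]],"roll":[0,0,0,0,0]}'
python3 look.py pics/w4.png
```

```text
time_s: 8.27
tool_pos: [610.5, -34.1, 112.3]
eef_rot: [0.736, 0.677, 0.0, -0.0]
ft_force: [0.0, -0.4, 0.7]
finger_gap: -0.2
grip_force: 0.0
time_s: 8.68
tool_pos: [558.8, -28.2, 236.7]
eef_rot: [0.735, 0.679, 0.001, 0.002]
ft_force: [1.1, 2.0, 0.2]
finger_gap: 60.5
grip_force: 0.0
[558.8 -28.2 236.7] 60.48253514726986
carrier_line [([297.0, 219.0], 0.85, array([544.9, -27.2,  50. ]))]
keeper_tab [([387.0, 218.0], 0.56, array([618.4, -21.4,  92. ])), ([298.0, 220.0], 0.23, array([548. , -17.4,  92. ]))]
rod_grip [([286.0, 42.0], 0.7, array([551.6, 108. ,  90. ]))]
stand_seat [([142.0, 154.0], 0.53, array([436.1,  42.2,  90. ])), ([298.0, 224.0], 0.32, array([548. , -21.1,  90. ]))]
ring0_centre [([298.0, 249.0], 0.89, array([543.5, -56.2,  50. ]))]
[{'extent': [259.1, 162.4, 135.6, 120.1], 'p': 0.92}]
crop 244 147 4.0
```

View pics/w4.png

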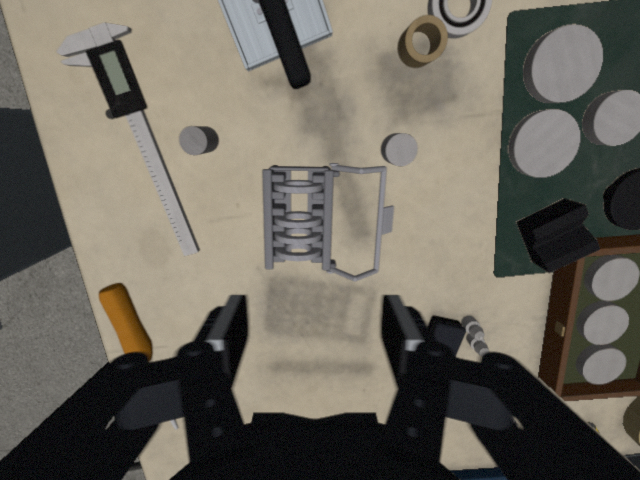

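The keeper is open: its wire frame lies on the right at columns 332-385. Next I'll go over the rod handle.

```bash
python3 -m crank '{"fingers":[1,1,1,1,1,1,1,1],"translation":[[0.033,-0.006,0],[0.033,-0.006,0],[0.033,-0.005,0],[0.033,-0.005,0],[0,0,0],[0,0,0],[0,0,0],[0,0,0]],"roll":[0,0,0,0,-0.1,-0.1,-0.1,0]}'
python3 look.py pics/w5.png; python3 -c "
import sys;sys.path.insert(0,'.')
from h import *
p,r,s=tool();print(p,np.degrees(np.arctan2(r[1,0],r[0,0])))"
```

```text
time_s: 9.7
tool_pos: [549.1, 103.9, 230.6]
eef_rot: [0.624, 0.781, -0.0, -0.001]
ft_force: [-0.9, -0.6, 0.3]
finger_gap: 85.5
grip_force: 0.0
[549.1 103.9 230.6] 85.48234659137916
carrier_line [([283.0, 343.0], 0.55, array([547.4, -26.6,  50. ]))]
keeper_tab [([354.0, 363.0], 0.59, array([610.5,  -3.6,  92. ]))]
rod_grip [([318.0, 229.0], 0.77, array([552.1, 108.8,  90. ]))]
stand_seat [([307.0, 85.0], 0.6, array([521.3, 208.1,  90. ]))]
ring0_centre [([274.0, 364.0], 0.6, array([543.1, -53.4,  50. ]))]
[{'extent': [238.4, 276.8, 132.0, 139.3], 'p': 0.59}]
crop 223 261 3.5502958579881656
[549.34092143 103.08549981 231.71665503] 102.40532026177254
```

View pics/w5.png

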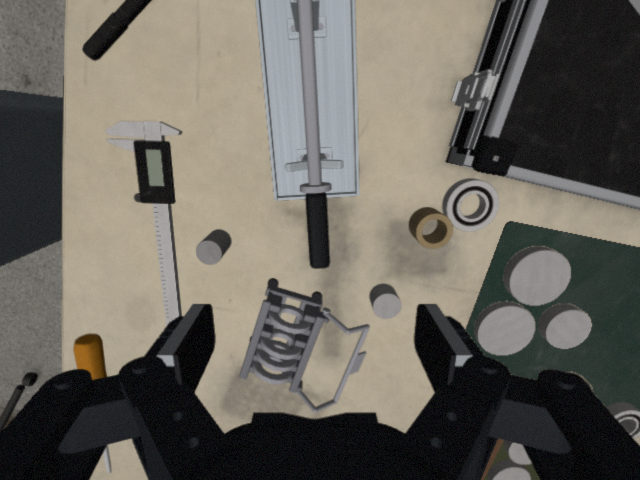

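The rod handle is at (318,230), with the collar at (314,187). The shaft runs to (305,0). The near fork is at row 163 and the far fork near row 33. Next I'll compute the axis.

Run:
```python
from h import *
import pickle
c=pickle.load(open("cam.pkl","rb"))
im=cv2.imread("pics/w5.png").astype(int)
# shaft edges per row
pts=[]
for y in (10,60,80,100,120,140): 
    g=im[y,285:335].sum(1)/3
    d=np.diff(g); a=np.argmax(np.abs(d)); 
    print(y,g[8:45].astype(int).tolist())
for n,xy,z in[("sh top",(305.5,8),90),("sh low",(313,178),90),("collar",(315,187),90),("hand front top",(316,196),102),("hand end top",(318.5,265),102),("nearL",(287,166),101),("nearR",(342,163),101),("farL",(292,36),101),("farR",(325,33),101)]:
    print(n,atz(c,xy,z).round(1))
```

```text
10 [85, 83, 86, 83, 82, 100, 118, 130, 141, 141, 143, 141, 142, 137, 139, 135, 128, 119, 100, 82, 79, 83, 82, 85, 85, 106, 146, 163, 165, 160, 161, 160, 164, 167, 170, 166, 170]
60 [170, 168, 166, 168, 168, 165, 163, 143, 107, 121, 134, 142, 144, 146, 142, 140, 141, 141, 137, 126, 113, 102, 126, 163, 169, 168, 171, 170, 170, 165, 161, 162, 161, 164, 166, 167, 169]
80 [172, 172, 172, 170, 166, 166, 165, 167, 154, 114, 122, 132, 141, 143, 141, 141, 143, 140, 140, 136, 126, 110, 97, 118, 160, 168, 164, 168, 169, 169, 168, 164, 162, 163, 164, 165, 169]
100 [171, 172, 174, 170, 169, 167, 168, 168, 169, 157, 124, 114, 130, 139, 144, 143, 139, 142, 140, 141, 135, 127, 113, 100, 121, 160, 168, 169, 170, 173, 166, 167, 162, 163, 165, 163, 167]
120 [170, 172, 172, 173, 176, 172, 166, 165, 170, 170, 165, 140, 116, 125, 136, 143, 142, 137, 140, 139, 135, 138, 129, 115, 101, 120, 161, 168, 170, 172, 169, 168, 169, 163, 166, 167, 168]
140 [171, 174, 173, 174, 176, 177, 175, 167, 166, 168, 168, 168, 151, 115, 123, 132, 139, 140, 143, 141, 138, 138, 136, 127, 113, 96, 118, 160, 170, 171, 169, 170, 170, 168, 167, 167, 169]
sh top [510.3 253.4  90. ]
sh low [539.4 146.4  90. ]
collar [542.3 140.1  90. ]
hand front top [544.  135.7 102. ]
hand end top [557.8  83.8 102. ]
nearL [519.3 152.  101. ]
nearR [556.8 162.6 101. ]
farL [506.1 233.1 101. ]
farR [526.4 239.4 101. ]
```

Run:
```python
from h import *
import pickle
c=pickle.load(open("cam.pkl","rb"))
P=np.array([atz(c,(x,y),90) for x,y in((308,60),(308.9,80),(310,100),(311.2,120),(312.5,140))])
k=np.polyfit(P[:,1],P[:,0],1); print(np.degrees(np.arctan2(1,k[0])),np.polyval(k,109.7)); 
h=np.array([atz(c,(316.5,196),102),atz(c,(318.5,265),102)]).mean(0);print(h)
p,r,s=tool();d=np.array([np.polyval(k,109.7),109.7,95])-p;print(p,(r.T@d).round(1))
```

```text
105.99349404306763 551.0818027237826
[551.10746222 109.82623718 102.        ]
[549.34092143 103.08549981 231.71665503] [  6.1   3.1 136.7]
```

```bash
python3 -m crank '{"fingers":[1,1,1,1,1,1,1,1,1,1],"translation":[[0.006,0.003,0.03],[0,0,0.03],[0,0,0.03],[0,0,0.02],[0,0,0.016],[0,0,0.011],[0,0,0],[0,0,0],[0,0,0],[0,0,0]],"roll":[-0.06,0,0,0,0,0,0,0,0,0]}'
python3 -m crank '{"fingers":[0,0,0,0,0,0,0,0,0,0],"translation":[[0,0,0],[0,0,0],[0,0,0],[0,0,0],[0,0,0],[0,0,0],[0,0,0],[0,0,0],[0,0,0],[0,0,0]],"roll":[0,0,0,0,0,0,0,0,0,0]}' 100
python3 -c "
from h import *
p,r,s=tool();print(p,np.degrees(np.arctan2(r[1,0],r[0,0])),s['finger_gap'],s['grip_force'],s['ft_force'])"
```

```text
time_s: 10.88
tool_pos: [552.0, 110.2, 96.2]
eef_rot: [0.602, 0.798, 0.001, 0.001]
ft_force: [0.5, 0.5, 0.7]
finger_gap: 85.3
grip_force: 0.0
time_s: 11.72
tool_pos: [550.5, 109.7, 94.8]
eef_rot: [0.602, 0.798, -0.0, -0.0]
ft_force: [-3.6, -1.3, 4.1]
finger_gap: 14.5
grip_force: 97.4
[550.48741951 109.65758859  94.76846644] 105.94055096143374 14.457913460746859 97.44746804237366 [-3.57298394 -1.34222268  4.10885746]
```

```bash
python3 -m crank '{"fingers":[0,0,0,0,0],"translation":[[0,0,-0.015],[0,0,-0.025],[0,0,-0.03],[0,0,-0.03],[0,0,0]],"roll":[0,0,0,0,0]}'
python3 - <<'E'
from h import *
c=optics.camera("side")
for n,xy in[("vise L",(300,345)),("vise base R",(398,378)),("vise backL",(308,330)),("black block L",(358,300)),("block bottom",(365,304)),("handle scissors",(232,375)),("gauge",(383,303))]:
    print(n,atz(c,xy,0).round(),atz(c,xy,40).round())
p,r,s=tool();print(p,np.degrees(np.arctan2(r[1,0],r[0,0])),s['finger_gap'],s['ft_force'])
E
```

```text
time_s: 12.13
tool_pos: [554.5, 111.9, 201.3]
eef_rot: [0.602, 0.798, 0.004, 0.003]
ft_force: [1.3, 1.3, -0.9]
finger_gap: 14.6
grip_force: 97.8
vise L [ 577. -440.    0.] [ 592. -493.   40.]
vise base R [ 797. -490.    0.] [ 798. -540.   40.]
vise backL [ 580. -379.    0.] [ 594. -436.   40.]
black block L [ 670. -211.    0.] [ 679. -278.   40.]
block bottom [ 691. -225.    0.] [ 698. -292.   40.]
handle scissors [ 473. -574.    0.] [ 494. -619.   40.]
gauge [ 735. -206.    0.] [ 739. -274.   40.]
[553.52973534 110.96397088 198.81745579] 105.91797832236406 14.315171944410134 [ 0.69328236 -0.40388686 -1.44823901]
```

```bash
python3 -m crank '{"fingers":[0,0,0,0,0,0,0,0,0,0,0,0,0,0,0,0,0,0],"translation":[[0,0,0],[0,0,0],[0,0,0],[-0.02,0,0],[-0.033,0.001,0],[-0.033,0.001,0],[-0.033,0.001,0],[-0.033,0.001,0],[-0.033,0.001,0],[-0.033,0.001,0],[-0.033,0,0],[-0.033,0,0],[-0.033,0,0],[-0.033,0,0],[-0.033,0,0],[0,0,0.03],[0,0,0.03],[0,0,0]],"roll":[0.09,0.09,0.09,0.088,0,0,0,0,0,0,0,0,0,0,0,0,0,0]}'
python3 look.py pics/w6.png;python3 -c "
from h import *
p,r,s=tool();print(p,np.degrees(np.arctan2(r[1,0],r[0,0])),s['finger_gap'],s['ft_force'])"
```

```text
time_s: 13.68
tool_pos: [523.6, -272.6, 128.9]
eef_rot: [0.736, 0.677, -0.002, -0.004]
ft_force: [-2.3, 0.4, -2.3]
finger_gap: 14.6
grip_force: 97.7
[ 523.6 -272.6  128.9] 14.644804123943585
carrier_line []
keeper_tab []
rod_grip [([313.0, 329.0], 0.71, array([ 521.7, -294.2,   90. ]))]
stand_seat [([58.0, 153.0], 0.2, array([ 413.7, -194.7,   90. ]))]
ring0_centre []
[]
[ 529.32602729 -272.37222429  136.55339986] 85.46956159887165 14.394123469352003 [-0.24272602  0.8358142  -0.77492462]
```

View pics/w6.png

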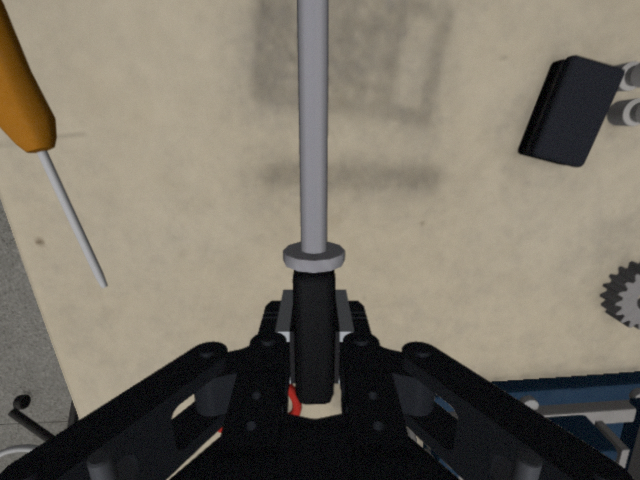

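The wrist view shows the shaft running straight up from the collar at (314,257) to (313,0). The carrier is still out of frame. I'll check the rod's lateral place in the tool frame and get steady pose readings.

```bash
python3 -m crank '{"fingers":[0,0,0],"translation":[[0,0,0],[0,0,0],[0,0,0]],"roll":[0,0,0]}'
python3 - <<'E'
from h import *
p,r,s=tool()
c=shot("wrist","pics/w7.png"); p2,r2,_=tool(); print(p.round(1),p2.round(1),np.degrees(np.arctan2(r2[1,0],r2[0,0])))
g=cv2.cvtColor(cv2.imread("pics/w7.png"),cv2.COLOR_BGR2GRAY).astype(float)
C=np.array([545.7,-27.5,50]);a=np.radians(85.4);Y=np.array([np.cos(a),np.sin(a),0]);X=np.array([Y[1],-Y[0],0])
for y in(10,60,110,160,200):
    d=np.diff(cv2.blur(g,(1,5))[y,280:350]); l,q=280+np.argmin(d[:35])+.5,280+35+np.argmax(d[35:])+.5
    P=atz(c,((l+q)/2,y),p[2]-4.8); print(y,l,q,(r.T@(P-p)).round(1), "carrier",round(float((P-C)@X),1),round(float((P-C)@Y),1))
print((p-C)@X,(p-C)@Y)
E
```

```text
time_s: 14.28
tool_pos: [528.3, -272.6, 135.3]
eef_rot: [0.735, 0.678, 0.0, 0.0]
ft_force: [-0.2, -1.1, -0.6]
finger_gap: 14.1
grip_force: 97.7
[ 528.3 -272.6  135.3] [ 528.2 -272.6  135.1] 85.42011570407469
10 296.5 328.5 [114.1   0.4   4.7] carrier 2.7 -131.7
60 297.5 328.5 [99.8  0.5  4.7] carrier 2.8 -145.9
110 298.5 327.5 [84.4  0.5  4.7] carrier 2.8 -161.3
160 298.5 327.5 [67.8  0.5  4.8] carrier 2.8 -177.9
200 299.5 327.5 [53.5  0.6  4.8] carrier 2.9 -192.3
2.3226053081295124 -245.73076167797024
```

```bash
python3 -m crank '{"fingers":[0,0,0,0,0,0],"translation":[[0,-0.003,0.03],[0,0,0.03],[0,0,0.02],[0,0,0],[0,0,0],[0,0,0]],"roll":[0,0,0,0,0,0]}'
python3 -m crank '{"fingers":[0,0,0,0,0,0,0,0,0],"translation":[[0.008,0,0],[0.008,0,0],[0.008,0,0],[0.006,0,0],[0.006,0,0],[0.006,0,0],[0.006,0,0],[0,0,0],[0,0,0]],"roll":[0,0,0,0,0,0,0,0,0]}'
python3 - <<'E'
from h import *
p,r,s=tool()
C=np.array([545.7,-27.5,50]);a=np.radians(85.4);Y=np.array([np.cos(a),np.sin(a),0]);X=np.array([Y[1],-Y[0],0])
print(p,(p-C)@X,(p-C)@Y)
c=shot("side","pics/s1.png")
im=cv2.imread("pics/s1.png")
u,v=proj(c,C).astype(int)
im=im[v-40:v+50,u-60:u+60]; cv2.imwrite("pics/s1c.png",cv2.resize(im,None,fx=6,fy=6,interpolation=cv2.INTER_CUBIC))
E
```

```text
time_s: 14.83
tool_pos: [526.2, -272.3, 56.0]
eef_rot: [0.735, 0.678, 0.001, 0.001]
ft_force: [-0.5, 0.4, -0.7]
finger_gap: 14.5
grip_force: 97.8
time_s: 15.58
tool_pos: [529.0, -224.0, 54.8]
eef_rot: [0.734, 0.679, -0.0, -0.0]
ft_force: [0.6, 0.2, -0.4]
finger_gap: 14.8
grip_force: 97.8
[ 528.99297246 -223.9772612    54.799589  ] -0.8959471662530673 -197.18426970187298
```

View pics/s1c.png

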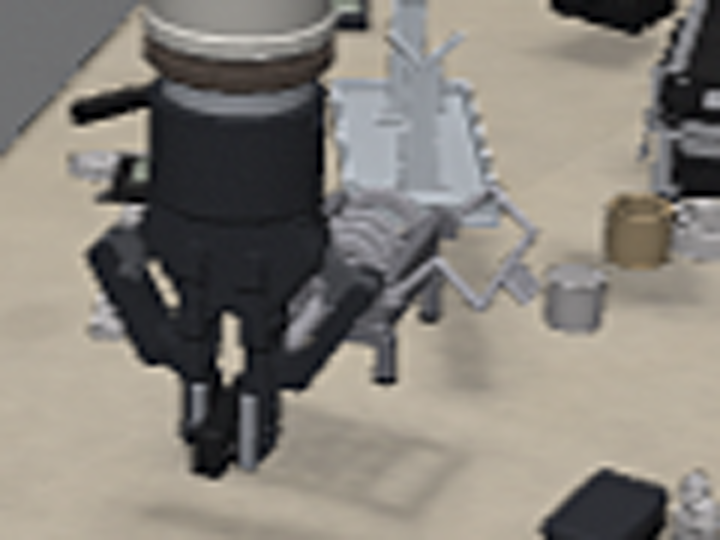

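The side crop shows the carrier with the keeper hanging open at right; the gripper hides the rod tip. There is no force with the tip past the first ring, so I'll go on.

```bash
python3 -m crank '{"fingers":[0,0,0,0,0,0],"translation":[[0.008,0,0],[0.008,0,0],[0.008,0,0],[0.008,0,0],[0.008,0,0],[0,0,0]],"roll":[0,0,0,0,0,0]}'
python3 -m crank '{"fingers":[0,0,0,0,0,0,0,0],"translation":[[0.009,0,0],[0.009,0,0],[0.009,0,0],[0.009,0,0],[0.009,0,0],[0.007,0,0],[0,0,0],[0,0,0]],"roll":[0,0,0,0,0,0,0,0]}'
python3 look.py pics/w8.png
```

```text
time_s: 16.13
tool_pos: [532.5, -181.4, 55.0]
eef_rot: [0.734, 0.68, 0.001, -0.0]
ft_force: [0.2, 0.4, -1.5]
finger_gap: 14.3
grip_force: 97.8
time_s: 16.8
tool_pos: [536.4, -132.2, 54.8]
eef_rot: [0.734, 0.679, -0.0, 0.0]
ft_force: [0.4, 0.6, -1.4]
finger_gap: 14.1
grip_force: 97.8
[ 536.4 -132.2   54.8] 14.080311775541778
carrier_line []
keeper_tab [([556.0, 51.0], 0.73, array([597.2, -42.2,  92. ]))]
rod_grip [([314.0, 329.0], 0.95, array([ 539.1, -107.8,   90. ]))]
stand_seat []
ring0_centre [([311.0, 136.0], 0.92, array([542.1, -56.5,  50. ]))]
[{'extent': [205.9, 0.8, 369.4, 212.8], 'p': 0.61}]
crop 190 0 2.0050125313283207
```

View pics/w8.png

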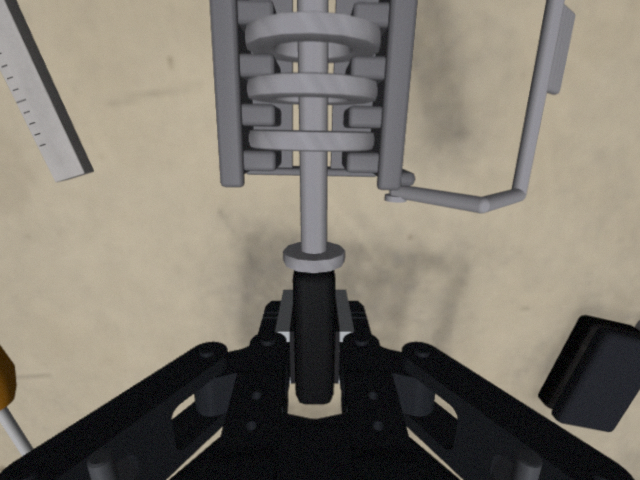

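The rod runs through the middle of the rings, with the nearest ring at (312,138) and clear of the teeth. Now I'll lift.

```bash
python3 -m crank '{"fingers":[0,0,0,0,0,0,0,0,0,0,0,0,0,0,0,0],"translation":[[0,0,-0.003],[0,0,-0.005],[0,0,-0.005],[0,0,-0.006],[0,0,-0.008],[0,0,-0.01],[0,0,-0.01],[0,0,-0.012],[0,0,-0.012],[0,0,-0.012],[0,0,-0.01],[0,0,-0.009],[0,0,-0.008],[0,0,-0.005],[0,0,0],[0,0,0]],"roll":[0,0,0,0,0,0,0,0,0,0,0,0,0,0,0,0]}'
python3 -m crank '{"fingers":[0,0,0],"translation":[[0,0,0],[0,0,0],[0,0,0]],"roll":[0,0,0]}'
python3 look.py pics/w9.png
```

```text
time_s: 18.48
tool_pos: [536.2, -132.9, 169.8]
eef_rot: [0.735, 0.678, -0.0, 0.0]
ft_force: [0.5, 0.1, -2.5]
finger_gap: 14.5
grip_force: 97.6
time_s: 18.73
tool_pos: [535.9, -132.6, 169.2]
eef_rot: [0.735, 0.678, -0.0, -0.0]
ft_force: [-0.3, 0.3, -2.7]
finger_gap: 14.5
grip_force: 97.6
[ 535.9 -132.6  169.2] 14.531792301384822
carrier_line []
keeper_tab [([441.0, 87.0], 0.59, array([611.5, -38.8,  92. ]))]
rod_grip [([316.0, 330.0], 0.67, array([ 534. , -180.4,   90. ]))]
stand_seat []
ring0_centre [([314.0, 135.0], 0.58, array([542.8, -58.2,  50. ]))]
[{'extent': [259.3, 0.3, 190.3, 170.7], 'p': 0.94}]
crop 244 0 3.2432432432432434
```

View pics/w9.png

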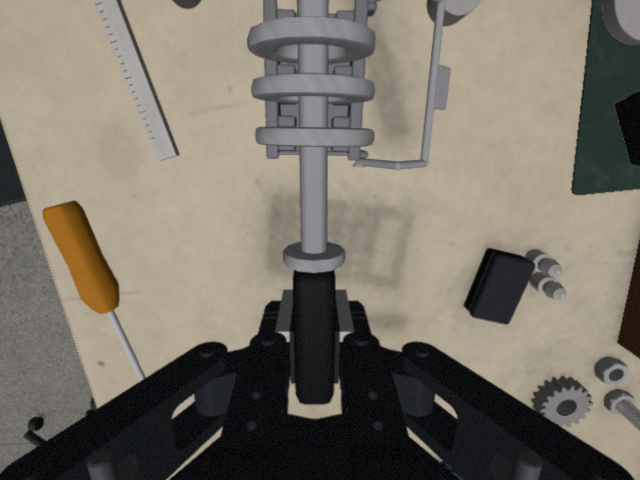

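Three rings show on the rod at rows 138, 88 and 40, clear of the carrier; the fourth lies beyond the frame. The force of -2.7 N matches the rod plus four rings. Now I'll carry them to the stand.

```bash
python3 -m crank '{"fingers":[0,0,0,0,0,0,0,0,0,0,0,0,0,0,0,0,0],"translation":[[0.005,0,0],[0.01,0,0],[0.015,0,0],[0.02,-0.001,0],[0.02,-0.001,0],[0.02,-0.001,0],[0.02,-0.001,0],[0.02,-0.001,0],[0.02,0,0],[0.02,0,0],[0.02,0,0],[0.02,0,0],[0.015,0,0],[0.01,0,0],[0.005,0,0],[0.002,0,0],[0,0,0]],"roll":[0,0,0,0,0,0,0,0,0,0,0,0,0,0,0,0,0]}'
python3 -m crank '{"fingers":[0,0,0,0,0,0,0,0,0,0,0,0,0,0],"translation":[[0,0,0],[0,0,0],[0,0,0],[0,0,0],[0,0,0],[0,0,0],[0,0,0],[0,0,0],[0,0,0],[0,0,0],[0,0,0],[0,0,0],[0,0,0],[0,0,0]],"roll":[-0.01,-0.02,-0.035,-0.04,-0.04,-0.04,-0.04,-0.04,-0.04,-0.03,-0.02,-0.004,0,0]}'
python3 - <<'E'
from h import *
shot("wrist","pics/w10.png"); p,r,s=tool();print(p,np.degrees(np.arctan2(r[1,0],r[0,0])),(r.T@(np.array([550.6,109.7,94.8])-p)).round(1))
E
```

```text
time_s: 20.5
tool_pos: [550.5, 108.9, 169.7]
eef_rot: [0.735, 0.678, -0.0, 0.0]
ft_force: [0.9, -0.5, -3.2]
finger_gap: 14.4
grip_force: 97.6
time_s: 21.67
tool_pos: [550.7, 108.5, 169.8]
eef_rot: [0.602, 0.798, -0.0, 0.0]
ft_force: [-0.3, 0.4, -3.4]
finger_gap: 14.3
grip_force: 97.5
[550.6677038  108.64272128 169.80302328] 105.94547573938836 [ 1.   0.2 75. ]
```

View pics/w10.png

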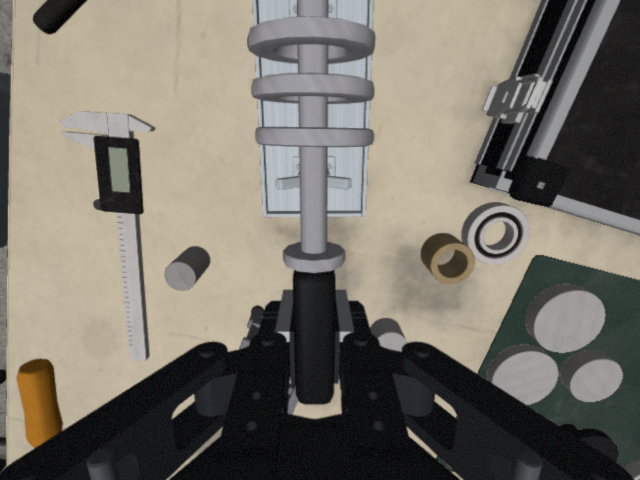

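The rod is aligned over the stand, and the near fork at row 182 sits between the collar and the first ring at row 136. I'll lower 75 mm and release.

```bash
python3 -m crank '{"fingers":[0,0,0,0,0,0,0,0,0,0,0,0,0],"translation":[[0.001,0,0.004],[0,0,0.008],[0,0,0.012],[0,0,0.012],[0,0,0.012],[0,0,0.009],[0,0,0.006],[0,0,0.004],[0,0,0.004],[0,0,0.003],[0,0,0.001],[0,0,0],[0,0,0]],"roll":[0,0,0,0,0,0,0,0,0,0,0,0,0]}'
python3 -c "
from h import *
p,r,s=tool();print(p,s['ft_force'])"
```

```text
time_s: 22.8
tool_pos: [550.4, 110.0, 95.2]
eef_rot: [0.602, 0.799, 0.0, 0.0]
ft_force: [-2.1, -1.2, 0.1]
finger_gap: 14.6
grip_force: 98.1
[550.36778799 110.01490501  95.19066384] [-2.13533376 -1.17499079  0.08744123]
```

```bash
python3 -m crank '{"fingers":[0.3,0.5,0.7,0.9,1,1,1,1,1],"translation":[[0,0,0],[0,0,0],[0,0,0],[0,0,0],[0,0,0],[0,0,0],[0,0,0],[0,0,0],[0,0,0]],"roll":[0,0,0,0,0,0,0,0,0]}'
python3 -m crank '{"fingers":[1,1,1,1,1,1,1,1,1,1],"translation":[[0,0,-0.01],[0,0,-0.02],[0,0,-0.03],[0,0,-0.03],[0,0,-0.03],[-0.02,0,-0.03],[-0.02,0,0],[0,0,0],[0,0,0],[0,0,0]],"roll":[0,0,0,0,0,0,0,0,0,0]}'
python3 - <<'E'
from h import *
c=shot("wrist","pics/w11.png")
print([(q["xy"],atz(c,q["xy"],90).round(1)) for q in nets.mark_of("wrist","rod_grip")[:1]])
E
```

```text
time_s: 23.55
tool_pos: [550.3, 109.8, 94.8]
eef_rot: [0.602, 0.799, 0.0, 0.0]
ft_force: [-0.4, -1.2, -0.2]
finger_gap: 85.1
grip_force: 0.0
time_s: 24.38
tool_pos: [560.7, 71.7, 244.7]
eef_rot: [0.602, 0.799, -0.0, -0.0]
ft_force: [-0.7, 0.7, -0.9]
finger_gap: 85.2
grip_force: 0.0
[([315.2, 180.8], array([551.5, 110.1,  90. ]))]
```

View pics/w11.png

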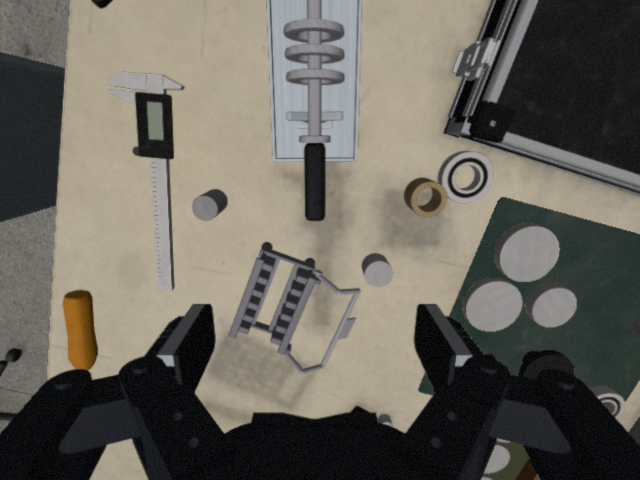

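The carrier is empty. The rod is back in its forks with the handle where it was, and rings show at (314,30), (314,53) and (314,76); the fourth is just above the frame. I'm handing in.

```bash
python3 -c "
from workcell import workorder
print(workorder.hand_in())"
```

```text
the job is handed in; nothing more can be done
None
```

The job is handed in, with no verdict returned: the rod is back across both forks, handle on its original side, the keeper is open and the carrier is empty; three rings were seen hanging between the forks, and the fourth was just out of frame but counted by the weight on the lift.

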